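# Build up a turbocharger flange and its cover from the parts drawer

### The arm

A 6-joint arm with a two-finger parallel gripper is mounted at the origin on the work surface. World frame = base frame: x ahead of the robot, y to its left, z up, the work surface at z = 0. Lengths are in m, angles in rad, forces in N, time in s.
With the tool pointing down it reaches from about 0.275 to 0.75 m from the base axis. Payload 10.2 kg.
Tool frame: the origin (TCP) lies midway between the tips of the shut fingers; the grasp point (between the pads) lies 19 mm behind it; z points along the fingers, y is the line along which they close (so a half turn about z gives the same grasp; the last joint's range is limited). The gripper opens to 85 mm and grips with 20 to 120 N. Pads are 22 mm wide; open, the fingers measure 114 mm over their backs; the gripper's body (76 mm by 85 mm) begins 54 mm behind the grasp point. The pads swing forward as they close: fully open they stand 13 mm farther back than shut.
Start: joints at [1.035, 0.313, 1.498, -0, 1.331, -0.223], TCP at [0.162, 0.5, 0.231] pointing down, gripper open.
Joint ranges: [-2.94, 2.94], [-0.97, 2.17], [0.19, 2.56], [-1.23, 4.37], [0.02, 3.11], [-2.88, 2.88]. Speed limits (rad/s): [2.39, 2.39, 3.01, 3.14, 3.14, 3.14].

### API

Orientations are given as a unit quaternion [x, y, z, w].
In Python, from bench import get_obs, optics, job gives the robot as it stands.
- The arm moves only by the tool step_arm, never from a script. Its argument "steps" is a list of rows, each an object with "hand": the finger opening in cm, from 0 to 8.54; "linear": the shift along the tool's x, y, z in cm, a list of three; "spin": the turn about the tool's z in rad. A call has 1 to 12 rows; each row is the pose to reach, as a shift and turn from the pose commanded when the call began, along the tool's axes at that moment; what a row does not reach only later rows make up. A row lasts 1/10 s, in which the tool goes at most 50 mm and 8.59 degrees, less where a joint would pass 70% of its speed; a pose out of reach is approached as far as the arm can. A call with a gripper value outside its range is refused whole. The fingers move at their own pace and stop on an object; "grip_force" is the grip in N (left out, the last holds). Time passes only in rows, so rows that repeat a pose let the fingers close. It gives the time, the measured TCP pose, the force, the opening and the grip force at its end, in the units of the state.
- get_obs(): the state, without advancing time (a new reading comes with each control period).
- optics.snapshot(name): name is "side" or "top"; returns a dict with "color" (420x560x3 uint8, red, green, blue), "mtx" (3x3 intrinsics, pixels), "D" ([k1, k2, p1, p2, k3] as OpenCV has them; the pictures are not rectified), "rvec" (rotation vector, rad) and "tvec" (3), from world to camera coordinates, as OpenCV has them. Camera axes: x right, y down, z forward; pixel columns grow to the right and rows downward; lengths in m; the calibration is good to about 2 mm. A picture is of the moment at which its call begins. There is no depth.
- job.job_done(): hands the job in; it is judged then, once.
The state is a dict: "time": time; "joints": joint angles; "dq": joint speeds; "joint_efforts": joint torques, N m; "eef_pos": TCP position; "orientation": TCP orientation; "contact_force": force on the tool from outside, world axes, zero at the start; "moment": the same for the moment, N m; "grip_width": opening from 0.0 (shut) to 1.0 (fully open); "grip_force": force on a finger pad.
Only numpy, scipy, OpenCV 4.12 (cv2) and the standard library are available. Lean on these libraries where they do the work, as an engineer would, in place of code of your own. Each camera call takes 0.05 s, during which the arm holds its last target. There are 200 camera calls.

### The job

Pull the top drawer of the blue parts cabinet out to its stop and leave it out. From the drawer take the wide flange and set it flat in the middle of the round assembly plate, boss up, then take the plain solid disc and set it flat and centred on top of the flange's boss. Set the parts down rather than dropping them, leave the ring with the hole in the drawer, and do not disturb the other things on the bench.

Things in the scene. Friction and masses are not known exactly. Their poses are not given: they have to be found in the camera images.
- cab: Fixed blue steel cabinet on the bench, 250 deep (its x) x 400 wide (its y) x 140 mm high, two grey-fronted drawers one above the other. Origin: centre of its underside. Its front faces its own -x; it stands on the left, yaw 1.4 to 1.7 (front to the robot's right). The carcass's front edge is at x = -110 mm and the drawer fronts, 15 mm thick, at x = -110 to -125 mm when shut.
- cab_drawer0 (a joint): Travel of the top drawer in m: 0 shut, stop at 0.174; it slides along the cabinet's -x and stays where left (about 1 N of friction plus light damping). It may start a few mm open. The loose parts lie side by side on its floor and ride with it.
- cab_drawer0_handle (a point): Centre of the top drawer's horizontal steel bar handle, 103 mm above the bench (37 mm below the cabinet's top), 35 mm in front of the drawer's front. The bar runs along the cabinet's y, 120 mm long and 11 mm thick, a post near each end. Axes parallel to the cabinet's. It moves with the drawer.
- plate: Fixed round aluminium assembly plate, 160 mm diameter, 12 mm thick, flat top with a drawn circle of 106 mm diameter. Origin: centre of its underside.
- drawer_floor (a point): Centre of the top drawer's inner floor, 80 mm above the bench; moves with the drawer, axes parallel to the cabinet's. The inside is 205 (x) x 358 mm (y), its walls rise to 118 mm and its front panel to 128 mm above the bench. Fully out, the front 168 mm of the inside stand clear of the cabinet.
- flange: Loose steel flange in the top drawer: a disc of 100 mm diameter, 10 mm thick, with six drawn dark bolt holes, and on it a central solid round boss of 50 mm diameter rising 16 mm more (26 mm in all). Origin: centre of its underside; z up through the boss. Starts boss up. About 0.45 kg.
- cap: Loose plain solid steel disc in the top drawer, 60 mm diameter, 18 mm thick, four small drawn dark dots on top. Origin: centre of its underside. About 0.22 kg. Either face may go down.
- spacer: Loose steel ring in the top drawer, not needed: 66 mm outside, 38 mm hole, 18 mm high. Origin: centre of its underside.
- turbo: Bystander: loose turbocharger housing, about 120 mm across and 85 mm high. Origin: centre of its underside.
- wrench: Bystander: loose steel wrench lying on the bench along its x. Origin: underside, near its middle.
- screwdriver: Bystander: loose screwdriver with an orange handle, lying along its x. Origin: underside, near its middle.
- can: Bystander: loose grey spray can, 62 mm diameter, 150 mm high, standing on the bench. Origin: centre of its underside.
- jar: Bystander: loose grey jar, 70 mm diameter, 80 mm high, standing on top of the cabinet towards its back. Origin: centre of its underside.
There are look-alikes about, which are no part of the job. What is meant by the plate is not pink or turquoise, and is the larger of those in its own colour.

How it is judged:
On the way, in this order (a step that is already met when the one before it is completed fails the run):
1. the top drawer has been pulled out to its stop (within 5 mm) (value of joint cab_drawer0 above 0.169 m), for 0.2 s.
2. the flange lies flat, boss up, on the assembly plate, centred within 12 mm, let go and at rest (horizontal distance between flange and plate below 0.012 m and z of flange in the frame of plate between 0.008 and 0.016 m and angle between flange's own z axis and vertical below 0.08 rad and linear speed of flange below 0.03 m/s and contact force between the fingers and flange below 0.5 N), for 0.2 s.
At the end, for the whole second after the job is handed in: The top drawer is still out (at least 155 of its 174 mm), the flange lies flat and boss up on the plate, centred within 12 mm, the plain disc lies flat on the boss, centred within 10 mm of the flange's axis, both at rest, and the ring is in the drawer (value of joint cab_drawer0 above 0.155 m and horizontal distance between flange and plate below 0.012 m and z of flange in the frame of plate between 0.008 and 0.016 m and angle between flange's own z axis and vertical below 0.08 rad and linear speed of each of flange, cap below 0.03 m/s and horizontal distance between cap and flange below 0.01 m and z of cap in the frame of flange between 0.022 and 0.048 m and angle between the z axis of cap and the z axis of plate, either way round below 0.08 rad and z of spacer in the frame of cab_drawer0_handle between -0.045 and 0.02 m and x of spacer in the frame of cab_drawer0_handle between 0.05 and 0.27 m and y of spacer in the frame of cab_drawer0_handle between -0.18 and 0.18 m); the robot touches nothing.
It fails at once if a bystander on the bench or cabinet was moved by more than 30 mm (distance of any of turbo, wrench, screwdriver, can, jar from where it was at the start of the episode above 0.03 m).
It fails at once if the flange was dropped (it fell freely, faster than 0.7 m/s) (linear speed of flange above 0.7 m/s and contact force between the fingers and flange below 0.5 N).
It fails at once if the plain disc was dropped (it fell freely, faster than 0.7 m/s) (linear speed of cap above 0.7 m/s and contact force between the fingers and cap below 0.5 N).
It also fails if it takes over 72 s, if anything falls off the work surface, if the arm or the gripper's body presses on something with over 40 N, if the wrist force passes 120 N, or if a joint passes its speed limit or range.

## Working session

There is one attempt and no reset: what is moved stays moved. The work goes in short steps, Python scripts to look and compute and a tool call to move; the robot and the scene stay as the last step left them, time stands still between calls to the robot, and variables do not carry over. Pictures are saved under pics/ and viewed, at most 12 in all, crops included, and the job is handed in when it is done.

Besides the shell and the picture viewer there is one more tool, called by a JSON object that holds its "api" and its "payload", one argument or row to a line. step_arm: Moves the arm, as the interface text tells. Its arguments: {"type":"object","properties":{"steps":{"type":"array"},"grip_force":{"type":"number"}},"required":["steps"]}

```bash
mkdir -p pics; ls; cat > h.py <<'E'
import cv2, numpy as np
from bench import get_obs, optics, job
def snap(n,f=None):
    s=optics.snapshot(n)
    if f: cv2.imwrite('pics/'+f,cv2.cvtColor(s['color'],cv2.COLOR_RGB2BGR))
    return s
def ray(s,uv):
    R=cv2.Rodrigues(np.array(s['rvec'],float))[0]; t=np.array(s['tvec'],float).reshape(3)
    p=cv2.undistortPoints(np.array(uv,float).reshape(-1,1,2),np.array(s['mtx'],float),np.array(s['D'],float)).reshape(-1,2)
    d=np.c_[p,np.ones(len(p))]@R
    return -R.T@t, d
def onz(s,uv,z):
    c,d=ray(s,uv); return c+d*((z-c[2])/d[:,2])[:,None]
def tri(s1,u1,s2,u2):
    c1,d1=ray(s1,[u1]);c2,d2=ray(s2,[u2]);A=np.c_[d1[0],-d2[0]]
    k=np.linalg.lstsq(A,c2-c1,rcond=None)[0]
    a=c1+k[0]*d1[0];b=c2+k[1]*d2[0]
    return (a+b)/2,np.linalg.norm(a-b)
E
python3 - <<'E'
from h import *
a=snap('side','side0.png');b=snap('top','top0.png')
for s in(a,b):print(ray(s,[(280,210)]))
o=get_obs();print(o)
E
```

```text
pics
(array([ 0.40514026, -1.0362554 ,  0.6843949 ]), array([[ 0.081829  ,  0.86766024, -0.49045302]]))
(array([ 0.30173485, -0.04153124,  1.76618649]), array([[ 0.11867328,  0.02167512, -0.99272326]]))
{'time': 0.1, 'joints': array([ 1.03459472e+00,  3.13393476e-01,  1.49836622e+00,  1.63416868e-05,
        1.33098075e+00, -2.23354539e-01]), 'dq': array([ 0.00047949, -0.0010355 , -0.00247753,  0.00029372, -0.00178322,
        0.00058455]), 'joint_efforts': array([ 1.42937795e-03, -4.12897611e+01, -2.60138029e+01, -2.44955772e-04,
        3.10228708e-03,  1.89978874e-05]), 'eef_pos': array([0.16144506, 0.49932269, 0.23079067]), 'orientation': array([ 1.55788305e-01,  9.87790299e-01, -5.30061369e-04, -2.20121596e-04]), 'contact_force': array([-1.19132875, -0.19430776,  0.69801473]), 'moment': array([-0.02693973, -0.00499018,  0.0795569 ]), 'grip_force': 0.0, 'grip_width': 0.9997540408690716}
```

View pics/side0.png

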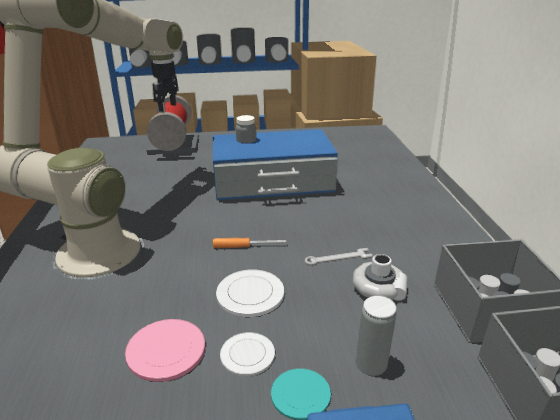

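View pics/top0.png

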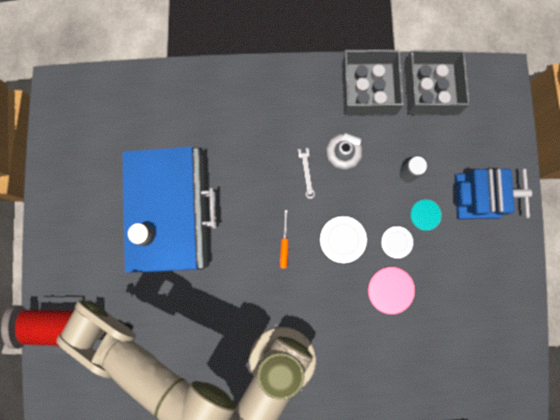

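Plate candidates are large white at side (250,292)/top (343,240), small white at side (247,353)/top (397,242), pink at side (166,348)/top (391,290), and turquoise at side (300,393)/top (426,215). The large white one fits: it is not pink or turquoise, and it is the larger of its colour. The upper handle is at side (278,173)/top (212,207). I'll confirm these in an enlarged crop.

```bash
cat >> h.py <<'E'
def blob(s,f,box):
    """contour ellipse of mask f(hsv) in box u0,v0,u1,v1"""
    u0,v0,u1,v1=box
    hsv=cv2.cvtColor(s['color'],cv2.COLOR_RGB2HSV)[v0:v1,u0:u1].astype(int)
    m=f(hsv).astype(np.uint8)
    cs=cv2.findContours(m,cv2.RETR_EXTERNAL,cv2.CHAIN_APPROX_NONE)[0]
    c=max(cs,key=cv2.contourArea)
    return c.reshape(-1,2)+[u0,v0]
E
python3 - <<'E'
from h import *
a=snap('side');b=snap('top')
W=lambda h:(h[...,1]<60)&(h[...,2]>150)
for nm,s,bx in(('side',a,(205,262,295,322)),('top',b,(312,208,375,270)),('sideS',a,(210,328,282,378)),('topS',b,(376,222,418,262))):
    c=blob(s,W,bx);e=cv2.fitEllipse(c);print(nm,e)
    p=onz(s,c,0.012);e2,r=cv2.minEnclosingCircle((p[:,:2]*1000).astype(np.float32));print('world',e2,'diam',2*r)
E_=lambda s,x,k:cv2.resize(s['color'][x[1]:x[3],x[0]:x[2]],None,fx=k,fy=k,interpolation=cv2.INTER_CUBIC)
A=E_(a,(205,130,345,205),4);B=E_(b,(110,140,230,280),3);C=E_(b,(310,190,440,320),3);
im=np.zeros((300+0+300,800,3),np.uint8);im[:300,:560]=A
B=cv2.resize(B,(257,300));C=cv2.resize(C,(300,300));D=cv2.resize(E_(a,(120,260,320,400),1.0),(243,300)) 
im[300:,:257]=B;im[300:,257:557]=C;im[300:,557:]=D
cv2.imwrite('pics/crop1.png',im[...,::-1])
E
```

```text
side ((249.70838928222656, 291.1750793457031), (43.75364685058594, 67.7363052368164), 85.72361755371094)
world (409.2435302734375, -217.53216552734375) diam 162.2394256591797
top ((343.02294921875, 239.24945068359375), (46.98655700683594, 47.23423385620117), 121.93638610839844)
world (406.4455871582031, -218.11572265625) diam 165.95266723632812
sideS ((246.92237854003906, 352.73260498046875), (41.121360778808594, 54.501583099365234), 83.14567565917969)
world (396.3332214355469, -408.67010498046875) diam 110.33064270019531
topS ((396.8616943359375, 241.92950439453125), (31.934499740600586, 32.44696044921875), 141.8528289794922)
world (393.2752685546875, -404.5538635253906) diam 114.76006317138672
```

View pics/crop1.png

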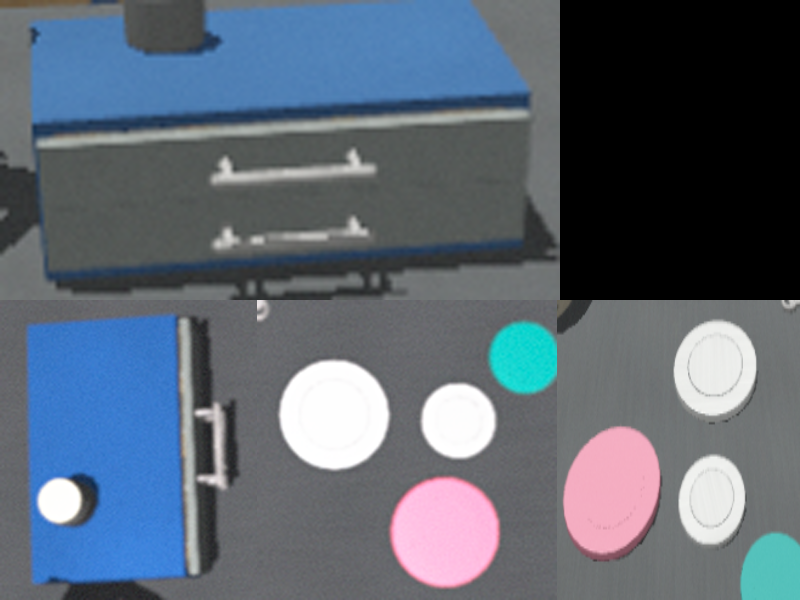

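The crop confirms the large white plate (≈162 mm against ≈112 mm). The upper handle bar runs from side (258,174.8) to (298.8,172.2) and from top (213.6,188.1) to (214.6,227.3). Next I'll triangulate both.

```bash
python3 - <<'E'
from h import *
a=snap('side');b=snap('top')
print('plate',tri(a,(249.7,290.2),b,(343.0,239.2)))
B=lambda h:(abs(h[...,0]-108)<12)&(h[...,1]>130)&(h[...,2]>90)
c=blob(b,B,(100,130,230,290));r=cv2.minAreaRect(c);bp=cv2.boxPoints(r);print(bp)
print(onz(b,bp,0.14))
# handle bar in top
M=lambda h:(h[...,1]<60)&(h[...,2]>120)
c=blob(b,M,(208,180,222,236));print(c.min(0),c.max(0))
r=cv2.minAreaRect(c);print('barTop',r,onz(b,[r[0]],.103))
c=blob(a,M,(250,165,305,180));print(c.min(0),c.max(0))
L=tri(a,(298.5,172.2),b,(213.8,188.3));R=tri(a,(258.2,174.8),b,(214.6,227.3));print(L,R)
print('mid',(L[0]+R[0])/2)
E
```

```text
plate (array([ 0.40797633, -0.21814758,  0.01092222]), np.float64(0.002996935059144428))
[[120.82599  149.15982 ]
 [191.95653  146.728   ]
 [196.18185  270.31857 ]
 [125.051315 272.7504  ]]
[[0.71081858 0.52220493 0.14      ]
 [0.71122289 0.28032229 0.14      ]
 [0.30711421 0.26496842 0.14      ]
 [0.30091479 0.49960702 0.14      ]]
[208 187] [215 228]
barTop ((211.5, 207.5), (7.0, 41.0), 0.0) [[0.51312616 0.22072535 0.103     ]]
[258 167] [298 175]
(array([0.57875367, 0.21203387, 0.10897014]), np.float64(0.005198004403062932)) (array([0.45170818, 0.20987432, 0.1077053 ]), np.float64(0.009421895914160608))
mid [0.51523092 0.2109541  0.10833772]
```

```bash
cat >> h.py <<'E'
def plan(p,phi=None):
    """shift (cm, tool axes) and spin bringing TCP to world p with tool y at heading phi (mod pi)"""
    from scipy.spatial.transform import Rotation as Ro
    o=get_obs();R=Ro.from_quat(o['orientation']).as_matrix()
    l=R.T@(np.array(p)-o['eef_pos'])*100;s=0
    if phi is not None:
        y=R[:,1];d=(phi-np.arctan2(y[1],y[0])+np.pi/2)%np.pi-np.pi/2;s=-d
    print('t',round(float(o['time']),2),'eef',o['eef_pos'].round(4),'F',np.round(o['contact_force'],1),'w',round(o['grip_width']*8.54,2),'j6',round(o['joints'][5],2),'-> lin',l.round(2),'spin',round(s,3),'tilt',np.round(R[2],3))
E
python3 -c "
from h import *
plan((.513,.2145,.20),1.605);plan((.513,.2145,.088),1.605)"
```

```text
t 0.3 eef [0.1615 0.4995 0.2311] F [-0.3 -0.1  0.2] w 8.49 j6 -0.22 -> lin [-42.21 -16.3    3.11] spin -0.347 tilt [ 0. -0. -1.]
t 0.3 eef [0.1615 0.4995 0.2311] F [-0.3 -0.1  0.2] w 8.49 j6 -0.22 -> lin [-42.21 -16.29  14.31] spin -0.347 tilt [ 0. -0. -1.]
```

{"api": "step_arm", "payload": {
  "steps": [
    {"hand":3,"linear":[-4,-1.5,0],"spin":-0.05},
    {"hand":3,"linear":[-8,-3,0],"spin":-0.1},
    {"hand":3,"linear":[-12,-4.6,0],"spin":-0.15},
    {"hand":3,"linear":[-16,-6.2,0],"spin":-0.2},
    {"hand":3,"linear":[-20,-7.7,0],"spin":-0.25},
    {"hand":3,"linear":[-24,-9.3,0],"spin":-0.3},
    {"hand":3,"linear":[-28,-10.8,0],"spin":-0.347},
    {"hand":3,"linear":[-32,-12.4,0],"spin":-0.347},
    {"hand":3,"linear":[-36,-13.9,0],"spin":-0.347},
    {"hand":3,"linear":[-40,-15.5,1],"spin":-0.347},
    {"hand":3,"linear":[-42.2,-16.3,3],"spin":-0.347},
    {"hand":3,"linear":[-42.2,-16.3,4],"spin":-0.347}
  ],
  "grip_force": 40
}}

```text
time: 1.5
eef_pos: [0.5142, 0.2125, 0.1893]
orientation: [-0.015, 1.0, -0.0, -0.001]
contact_force: [-1.1, 0.3, 0.1]
grip_width: 0.346
grip_force: 0.0
```

```bash
python3 -c "
from h import *
plan((.513,.2145,.088),1.605)
a=snap('side','side1.png');b=snap('top','top1.png')
E=lambda s,x,k:cv2.resize(s['color'][x[1]:x[3],x[0]:x[2]],None,fx=k,fy=k,interpolation=cv2.INTER_CUBIC)
A=E(a,(210,90,350,200),4);B=E(b,(170,140,250,280),440/140)
cv2.imwrite('pics/c2.png',np.hstack([A,B[:440]])[...,::-1])"
```

```text
t 1.5 eef [0.5142 0.2125 0.1893] F [-1.1  0.3  0.1] w 2.96 j6 -1.42 -> lin [ 0.09  0.21 10.13] spin -0.003 tilt [ 0.002 -0.001 -1.   ]
```

View pics/c2.png

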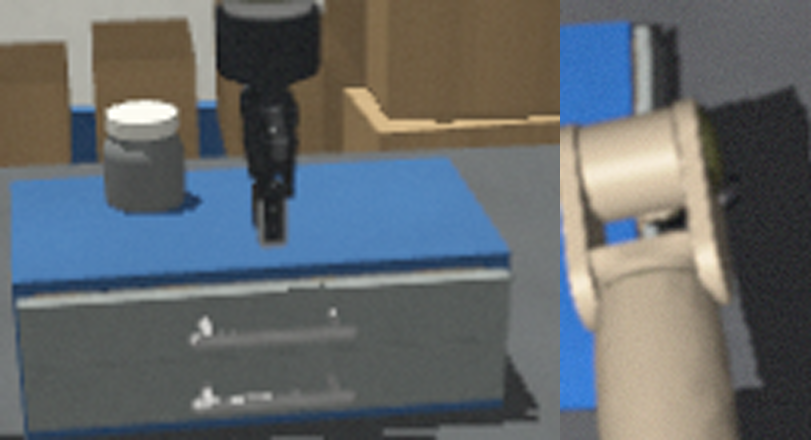

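The picture shows the shut-in fingers over the upper bar, at about side (277,148), with the bar from (258,174) to (298,172). I'll go down and close.

{"api": "step_arm", "payload": {
  "steps": [
    {"hand":3,"linear":[0,0.1,3],"spin":0},
    {"hand":3,"linear":[0,0.1,6],"spin":0},
    {"hand":3,"linear":[0,0.1,8],"spin":0},
    {"hand":3,"linear":[0,0.1,10],"spin":0},
    {"hand":3,"linear":[0,0.1,10],"spin":0}
  ]
}}

```text
time: 2.1
eef_pos: [0.5112, 0.2164, 0.0901]
orientation: [-0.018, 1.0, -0.0, -0.002]
contact_force: [-0.5, 0.1, 1.1]
grip_width: 0.35
grip_force: 0.0
```

{"api": "step_arm", "payload": {
  "steps": [
    {"hand":0,"linear":[0,0,0],"spin":0},
    {"hand":0,"linear":[0,0,0],"spin":0},
    {"hand":0,"linear":[0,0,0],"spin":0},
    {"hand":0,"linear":[0,0,0],"spin":0},
    {"hand":0,"linear":[0,0,0],"spin":0}
  ]
}}

```text
time: 2.6
eef_pos: [0.513, 0.2159, 0.0928]
orientation: [-0.017, 1.0, 0.0, 0.001]
contact_force: [-4.0, 0.9, 7.1]
grip_width: 0.109
grip_force: 39.5
```

```bash
python3 -c "
from h import *
plan((.52,.03,.09),1.605);print(get_obs()['contact_force'],get_obs()['grip_force'])"
```

```text
t 2.6 eef [0.513  0.2159 0.0928] F [-4.   0.9  7.1] w 0.93 j6 -1.42 -> lin [ -0.05 -18.6    0.27] spin 0.0 tilt [-0.001  0.    -1.   ]
[-4.0096846   0.88261521  7.14201904] 39.526662826538086
```

{"api": "step_arm", "payload": {
  "steps": [
    {"hand":0,"linear":[0,-0.7,0],"spin":0},
    {"hand":0,"linear":[0,-2,0],"spin":0},
    {"hand":0,"linear":[0,-4,0],"spin":0},
    {"hand":0,"linear":[0,-6,0],"spin":0},
    {"hand":0,"linear":[0,-8,0],"spin":0},
    {"hand":0,"linear":[0,-10,0],"spin":0},
    {"hand":0,"linear":[0,-12,0],"spin":0},
    {"hand":0,"linear":[0,-13.5,0],"spin":0},
    {"hand":0,"linear":[0,-15,0],"spin":0},
    {"hand":0,"linear":[0,-15.8,0],"spin":0},
    {"hand":0,"linear":[0,-16.3,0],"spin":0},
    {"hand":0,"linear":[0,-16.5,0],"spin":0}
  ]
}}

```text
time: 3.8
eef_pos: [0.5194, 0.0514, 0.0928]
orientation: [-0.017, 1.0, 0.001, 0.002]
contact_force: [-0.1, 16.0, 5.9]
grip_width: 0.109
grip_force: 40.1
```

{"api": "step_arm", "payload": {
  "steps": [
    {"hand":0,"linear":[0,-0.3,0],"spin":0},
    {"hand":0,"linear":[0,-0.6,0],"spin":0},
    {"hand":0,"linear":[0,-0.6,0],"spin":0}
  ]
}}

```text
time: 4.1
eef_pos: [0.5194, 0.0511, 0.0928]
orientation: [-0.016, 1.0, 0.006, 0.002]
contact_force: [3.4, 42.5, 6.7]
grip_width: 0.108
grip_force: 41.0
```

The drawer is at its stop: the force climbed without any motion. I'll unload, open and lift.

{"api": "step_arm", "payload": {
  "steps": [
    {"hand":0,"linear":[0,0.65,0],"spin":0},
    {"hand":0,"linear":[0,0.65,0],"spin":0},
    {"hand":2.6,"linear":[0,0.65,0],"spin":0},
    {"hand":2.6,"linear":[0,0.65,0],"spin":0},
    {"hand":2.6,"linear":[0,0.65,0],"spin":0},
    {"hand":2.6,"linear":[0,0.65,-3],"spin":0},
    {"hand":2.6,"linear":[0,0.65,-7],"spin":0},
    {"hand":2.6,"linear":[0,0.65,-12],"spin":0},
    {"hand":2.6,"linear":[0,-4,-14],"spin":0},
    {"hand":2.6,"linear":[0,-8,-14],"spin":0},
    {"hand":2.6,"linear":[0,-12,-14],"spin":0}
  ]
}}

```text
time: 5.2
eef_pos: [0.5229, -0.0769, 0.2321]
orientation: [-0.017, 1.0, -0.0, 0.001]
contact_force: [0.0, -0.5, -0.8]
grip_width: 0.304
grip_force: 0.0
```

{"api": "step_arm", "payload": {
  "steps": [
    {"hand":8.5,"linear":[4.5,-2,0],"spin":0},
    {"hand":8.5,"linear":[9,-5,0],"spin":0},
    {"hand":8.5,"linear":[13,-8,0],"spin":0},
    {"hand":8.5,"linear":[13,-12,0],"spin":0},
    {"hand":8.5,"linear":[13,-12,0],"spin":0}
  ]
}}

```text
time: 5.7
eef_pos: [0.3959, -0.2033, 0.2315]
orientation: [-0.014, 1.0, -0.001, 0.0]
contact_force: [-1.0, 0.8, -0.1]
grip_width: 0.996
grip_force: 0.0
```

```bash
python3 -c "
from h import *
plan((.52,.03,.09),1.605)
a=snap('side','side2.png');b=snap('top','top2.png')
E=lambda s,x,k:cv2.resize(s['color'][x[1]:x[3],x[0]:x[2]],None,fx=k,fy=k,interpolation=cv2.INTER_CUBIC)
A=E(a,(180,120,380,290),2);B=E(b,(180,130,280,280),4)
im=np.zeros((600,800,3),np.uint8);im[:340,:400]=A;im[:,400:]=B
cv2.imwrite('pics/c3.png',im[...,::-1])"
```

```text
t 5.7 eef [ 0.3959 -0.2033  0.2315] F [-1.   0.8 -0.1] w 8.5 j6 -2.34 -> lin [-13.07  22.99  14.12] spin -0.005 tilt [-0.    -0.002 -1.   ]
```

View pics/c3.png

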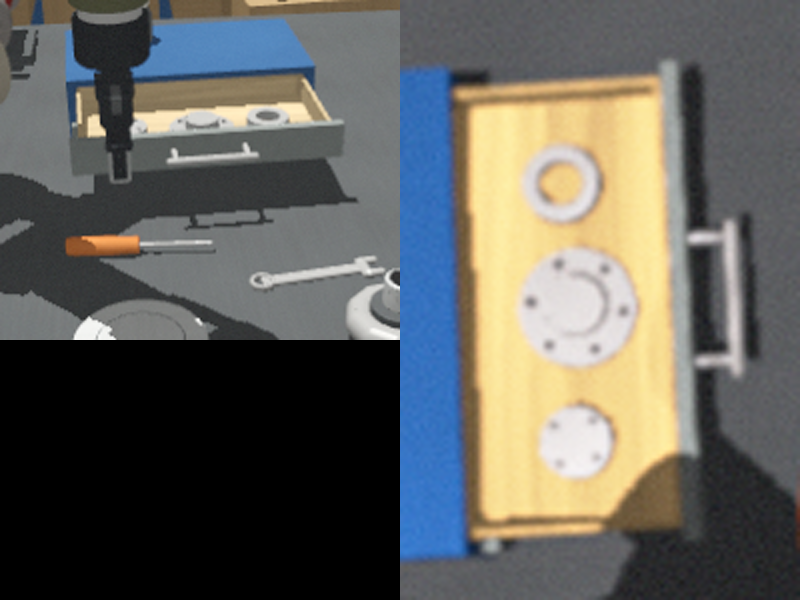

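The drawer is out and the arm partly hides the side view. In the top view, ring at (220,176), flange with boss at (224,206), and cap with dots at (224,240). In the side view, boss top is near (281,177) and the ring near (314,178). I'll measure from both views.

```bash
python3 - <<'E'
from h import *
a=snap('side');b=snap('top')
G=lambda h:(h[...,1]<45)&(h[...,2]>120)
F=blob(b,G,(206,188,244,224));e=cv2.fitEllipse(F);print('flange top',e,onz(b,[e[0]],.09))
w=onz(b,F,.09)[:,:2]*1000;print(cv2.minEnclosingCircle(w.astype(np.float32)),w.mean(0))
C=blob(b,G,(208,226,240,256));e2=cv2.fitEllipse(C);print('cap',e2,onz(b,[e2[0]],.098))
# bolt holes of the flange: dark spots
hs=[(558,265),(605,268),(624,311),(596,349),(549,345),(531,301)];h=np.array([(180+(x-400)/4,130+y/4) for x,y in hs])
print('holes mean',onz(b,h,.09).mean(0),'r',np.linalg.norm(onz(b,h,.09)-onz(b,h,.09).mean(0),axis=1).round(4))
E_=cv2.resize(a['color'][165:200,240:340],None,fx=8,fy=8,interpolation=cv2.INTER_CUBIC);cv2.imwrite('pics/c4.png',E_[...,::-1])
E
```

```text
flange top ((223.90072631835938, 206.37567138671875), (28.184974670410156, 28.806049346923828), 33.1773567199707) [[0.5177403  0.18122582 0.09      ]]
((517.6128540039062, 181.69570922851562), 49.48561477661133) [518.03675959 181.52153614]
cap ((223.6224365234375, 240.03704833984375), (16.98706817626953, 17.635021209716797), 50.80918502807617) [[0.40536066 0.18156033 0.098     ]]
holes mean [0.5169351  0.17996389 0.09      ] r [0.0385 0.0395 0.0394 0.0391 0.0396 0.039 ]
```

View pics/c4.png

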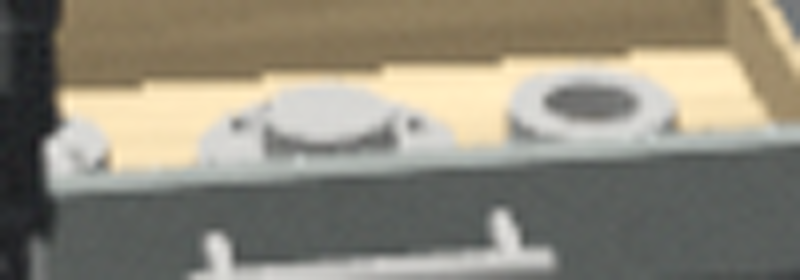

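The side crop shows the boss top ellipse centred at (281.2,179.0), the ring at (313,178), and part of the cap at the left edge.

```bash
python3 - <<'E'
from h import *
a=snap('side')
print(onz(a,[(281.2,179.0)]*2,.106)); b=snap('top')
print(tri(a,(281.2,179.0),b,(224.3,206.0)))
plan((.518,.181,.20),1.605)
E
```

```text
[[0.52393614 0.17630976 0.106     ]
 [0.52393614 0.17630976 0.106     ]]
(array([0.52058529, 0.17784153, 0.10489929]), np.float64(0.0070344836898301255))
t 6.0 eef [ 0.3973 -0.1988  0.2313] F [ 0.1 -0.6  0.1] w 8.5 j6 -2.34 -> lin [-13.42  37.53   3.13] spin 0.001 tilt [ 0.  0. -1.]
```

{"api": "step_arm", "payload": {
  "steps": [
    {"hand":6.6,"linear":[-1.7,4.7,0],"spin":0},
    {"hand":6.6,"linear":[-3.3,9.4,0],"spin":0},
    {"hand":6.6,"linear":[-5,14,0],"spin":0},
    {"hand":6.6,"linear":[-6.7,18.7,0],"spin":0},
    {"hand":6.6,"linear":[-8.4,23.4,0],"spin":0},
    {"hand":6.6,"linear":[-10,28,0],"spin":0},
    {"hand":6.6,"linear":[-11.7,32.7,0],"spin":0},
    {"hand":6.6,"linear":[-13,36,1],"spin":0},
    {"hand":6.6,"linear":[-13.5,37.4,4],"spin":0},
    {"hand":6.6,"linear":[-13.5,37.4,7],"spin":0},
    {"hand":6.6,"linear":[-13.5,37.4,7],"spin":0}
  ]
}}

```text
time: 7.1
eef_pos: [0.5169, 0.1798, 0.1578]
orientation: [-0.018, 1.0, -0.0, -0.004]
contact_force: [0.1, 0.1, 0.1]
grip_width: 0.773
grip_force: 0.0
```

```bash
python3 -c "
from h import *
plan((.519,.180,.088),1.605)"
```

```text
t 7.1 eef [0.5169 0.1798 0.1578] F [0.1 0.1 0.1] w 6.6 j6 -1.49 -> lin [-0.26  0.02  6.97] spin 0.002 tilt [ 0.007 -0.001 -1.   ]
```

{"api": "step_arm", "payload": {
  "steps": [
    {"hand":6.6,"linear":[-0.2,0,2.5],"spin":0},
    {"hand":6.6,"linear":[-0.2,0,4.5],"spin":0},
    {"hand":6.6,"linear":[-0.2,0,6],"spin":0},
    {"hand":6.6,"linear":[-0.2,0,7],"spin":0},
    {"hand":6.6,"linear":[-0.2,0,7],"spin":0}
  ]
}}

```text
time: 7.6
eef_pos: [0.521, 0.1789, 0.0914]
orientation: [-0.017, 1.0, -0.0, -0.0]
contact_force: [0.4, 0.5, -0.7]
grip_width: 0.772
grip_force: 0.0
```

{"api": "step_arm", "payload": {
  "steps": [
    {"hand":5.5,"linear":[0,0,0],"spin":0},
    {"hand":4,"linear":[0,0,0],"spin":0},
    {"hand":3.5,"linear":[0,0,0],"spin":0},
    {"hand":3.5,"linear":[0,0,0],"spin":0},
    {"hand":3.5,"linear":[0,0,0],"spin":0}
  ],
  "grip_force": 60
}}

```text
time: 8.1
eef_pos: [0.5219, 0.1796, 0.0934]
orientation: [-0.017, 1.0, 0.001, 0.002]
contact_force: [-1.9, 3.4, 6.8]
grip_width: 0.555
grip_force: 60.8
```

{"api": "step_arm", "payload": {
  "steps": [
    {"hand":3.5,"linear":[0,0,-0.5],"spin":0},
    {"hand":3.5,"linear":[0,0,-1.5],"spin":0},
    {"hand":3.5,"linear":[0,0,-3.5],"spin":0},
    {"hand":3.5,"linear":[0,0,-6],"spin":0},
    {"hand":3.5,"linear":[0,0,-8.5],"spin":0},
    {"hand":3.5,"linear":[0,0,-10],"spin":0},
    {"hand":3.5,"linear":[0,0,-10],"spin":0}
  ]
}}

```text
time: 8.8
eef_pos: [0.522, 0.1789, 0.1938]
orientation: [-0.017, 1.0, 0.0, 0.002]
contact_force: [0.1, -0.6, -5.8]
grip_width: 0.554
grip_force: 63.1
```

```bash
python3 - <<'E'
from h import *
plan((.408,-.218,.20),1.605);print(get_obs()['grip_force'])
a=snap('side');b=snap('top')
def f(s,x,k):return cv2.resize(s['color'][x[1]:x[3],x[0]:x[2]],None,fx=k,fy=k,interpolation=cv2.INTER_CUBIC)
cv2.imwrite('pics/c5.png',f(a,(200,100,360,210),5)[...,::-1])
E
```

```text
t 8.8 eef [0.522  0.1789 0.1938] F [ 0.1 -0.6 -5.8] w 4.73 j6 -1.49 -> lin [ 12.74 -39.27  -0.68] spin -0.0 tilt [-0.004  0.    -1.   ]
63.12661528587341
```

View pics/c5.png

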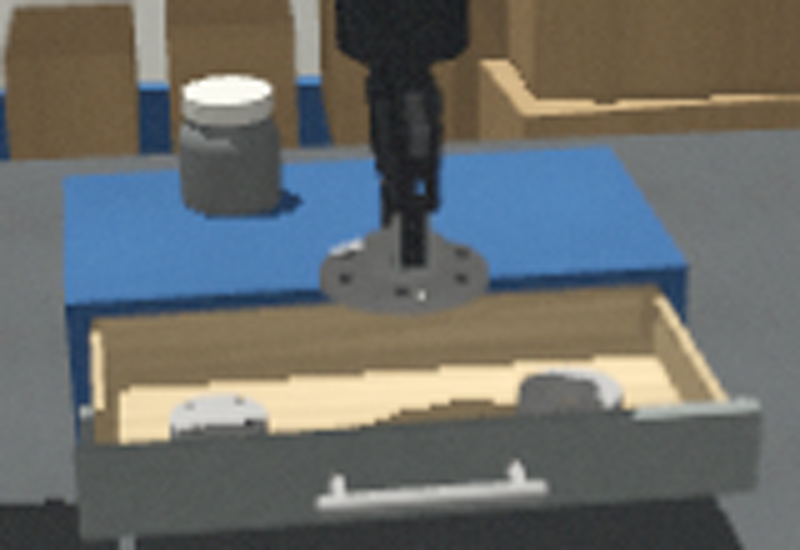

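The flange is held level with its centre about 1.8 px left of the finger (≈4 mm in x). The cap is visible at side (243.8,182.6) and the ring is still in the drawer. Next: carry it over to the plate.

{"api": "step_arm", "payload": {
  "steps": [
    {"hand":3.5,"linear":[0.3,-1,0],"spin":0},
    {"hand":3.5,"linear":[1,-3,0],"spin":0},
    {"hand":3.5,"linear":[2.1,-6.5,0],"spin":0},
    {"hand":3.5,"linear":[3.4,-10.5,0],"spin":0},
    {"hand":3.5,"linear":[4.8,-15,0],"spin":0},
    {"hand":3.5,"linear":[6.3,-19.5,0],"spin":0},
    {"hand":3.5,"linear":[7.7,-24,0],"spin":0},
    {"hand":3.5,"linear":[9.2,-28.5,0],"spin":0},
    {"hand":3.5,"linear":[10.5,-33,0],"spin":0},
    {"hand":3.5,"linear":[11.5,-36.5,0],"spin":0},
    {"hand":3.5,"linear":[12.1,-38.7,0],"spin":0},
    {"hand":3.5,"linear":[12.3,-39.3,0],"spin":0}
  ]
}}

```text
time: 10.1
eef_pos: [0.4103, -0.2202, 0.1905]
orientation: [-0.016, 1.0, 0.0, -0.001]
contact_force: [-0.1, -0.1, -6.0]
grip_width: 0.557
grip_force: 63.3
```

{"api": "step_arm", "payload": {
  "steps": [
    {"hand":3.5,"linear":[0,0,1.5],"spin":0},
    {"hand":3.5,"linear":[0,0,4],"spin":0},
    {"hand":3.5,"linear":[0,0,7],"spin":0},
    {"hand":3.5,"linear":[0,0,9],"spin":0},
    {"hand":3.5,"linear":[0,0,10],"spin":0},
    {"hand":3.5,"linear":[0,0,10],"spin":0}
  ]
}}

```text
time: 10.7
eef_pos: [0.4111, -0.2174, 0.0903]
orientation: [-0.017, 1.0, 0.001, -0.001]
contact_force: [-0.3, -0.1, -5.1]
grip_width: 0.552
grip_force: 63.3
```

```bash
python3 - <<'E'
from h import *
plan((.412,-.218,.03),1.605);print(get_obs()['grip_force'])
a=snap('side');b=snap('top')
def f(s,x,k):return cv2.resize(s['color'][x[1]:x[3],x[0]:x[2]],None,fx=k,fy=k,interpolation=cv2.INTER_CUBIC)
cv2.imwrite('pics/c6.png',np.hstack([f(a,(200,240,300,340),4),f(b,(293,190,393,290),4)])[...,::-1])
E
```

```text
t 10.7 eef [ 0.4111 -0.2174  0.0903] F [-0.3 -0.1 -5.1] w 4.71 j6 -2.34 -> lin [-0.1  -0.08  6.03] spin 0.0 tilt [ 0.002  0.002 -1.   ]
63.252246379852295
```

View pics/c6.png

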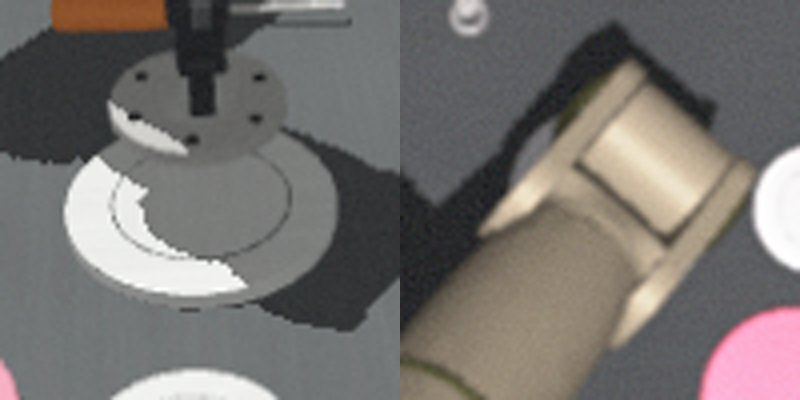

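The side view shows the flange held level above the plate, disc-top centre (from opposite bolt holes) at side (249.4,264.3). The drawn circle on the plate lies below it. The top view is blocked by the arm.

```bash
python3 - <<'E'
from h import *
a=snap('side')
print(onz(a,[(249.4,264.3)],.0868))
print('circle',onz(a,[(200+201/4,240+204.5/4)],.012), onz(a,[(249.7,290.2)],.012))
E
```

```text
[[ 0.41193438 -0.21948407  0.0868    ]]
circle [[ 0.4106078  -0.22278067  0.012     ]] [[ 0.40946487 -0.2192956   0.012     ]]
```

{"api": "step_arm", "payload": {
  "steps": [
    {"hand":3.5,"linear":[0.15,-0.1,1.5],"spin":0},
    {"hand":3.5,"linear":[0.15,-0.1,3],"spin":0},
    {"hand":3.5,"linear":[0.15,-0.1,4.5],"spin":0},
    {"hand":3.5,"linear":[0.15,-0.1,5.5],"spin":0},
    {"hand":3.5,"linear":[0.15,-0.1,6],"spin":0},
    {"hand":3.5,"linear":[0.15,-0.1,6.2],"spin":0},
    {"hand":3.5,"linear":[0.15,-0.1,6.2],"spin":0}
  ]
}}

```text
time: 11.55
eef_pos: [0.4104, -0.2194, 0.0297]
orientation: [-0.017, 1.0, -0.0, 0.0]
contact_force: [0.1, 0.5, -5.1]
grip_width: 0.552
grip_force: 63.5
```

{"api": "step_arm", "payload": {
  "steps": [
    {"hand":3.5,"linear":[0,0,0.15],"spin":0},
    {"hand":3.5,"linear":[0,0,0.3],"spin":0},
    {"hand":3.5,"linear":[0,0,0.3],"spin":0}
  ]
}}

```text
time: 11.85
eef_pos: [0.4102, -0.2192, 0.0263]
orientation: [-0.017, 1.0, -0.0, 0.0]
contact_force: [0.2, 0.1, -6.1]
grip_width: 0.549
grip_force: 63.5
```

{"api": "step_arm", "payload": {
  "steps": [
    {"hand":3.5,"linear":[0,0,0.1],"spin":0},
    {"hand":3.5,"linear":[0,0,0.2],"spin":0},
    {"hand":3.5,"linear":[0,0,0.2],"spin":0}
  ]
}}

```text
time: 12.15
eef_pos: [0.4103, -0.2193, 0.0254]
orientation: [-0.017, 1.0, -0.0, 0.0]
contact_force: [-5.2, 2.4, 12.1]
grip_width: 0.552
grip_force: 65.2
```

Contact made. Release and lift.

{"api": "step_arm", "payload": {
  "steps": [
    {"hand":3.5,"linear":[0,0,-0.1],"spin":0},
    {"hand":5.2,"linear":[0,0,-0.1],"spin":0},
    {"hand":6.6,"linear":[0,0,-0.1],"spin":0},
    {"hand":6.6,"linear":[0,0,-0.1],"spin":0},
    {"hand":6.6,"linear":[0,0,-0.1],"spin":0},
    {"hand":6.6,"linear":[0,0,-2],"spin":0},
    {"hand":6.6,"linear":[0,0,-6],"spin":0},
    {"hand":6.6,"linear":[0,0,-10.5],"spin":0},
    {"hand":6.6,"linear":[0,0,-15],"spin":0},
    {"hand":6.6,"linear":[0,4.5,-18],"spin":0},
    {"hand":6.6,"linear":[0,9,-18],"spin":0},
    {"hand":6.6,"linear":[0,13,-18],"spin":0}
  ]
}}

```text
time: 13.35
eef_pos: [0.4056, -0.0877, 0.2053]
orientation: [-0.017, 1.0, -0.0, 0.001]
contact_force: [0.7, 0.3, -1.6]
grip_width: 0.775
grip_force: 0.0
```

```bash
python3 - <<'E'
from h import *
plan((.405,.18,.20),1.605)
a=snap('side');b=snap('top')
# flange on plate (side + top) and cap in the drawer
def f(s,x,k):return cv2.resize(s['color'][x[1]:x[3],x[0]:x[2]],None,fx=k,fy=k,interpolation=cv2.INTER_CUBIC)
im=np.zeros((600,800,3),np.uint8)
im[:400,:400]=f(a,(200,240,300,340),4);im[:400,400:]=f(b,(293,190,393,290),4);im[400:,:320]=f(a,(220,165,300,215),4);im[400:,400:640]=f(b,(200,220,260,270),4)
cv2.imwrite('pics/c7.png',im[...,::-1])
E
```

```text
t 13.35 eef [ 0.4056 -0.0877  0.2053] F [ 0.7  0.3 -1.6] w 6.62 j6 -2.1 -> lin [-0.84 26.76  0.5 ] spin -0.0 tilt [-0.002 -0.001 -1.   ]
```

View pics/c7.png

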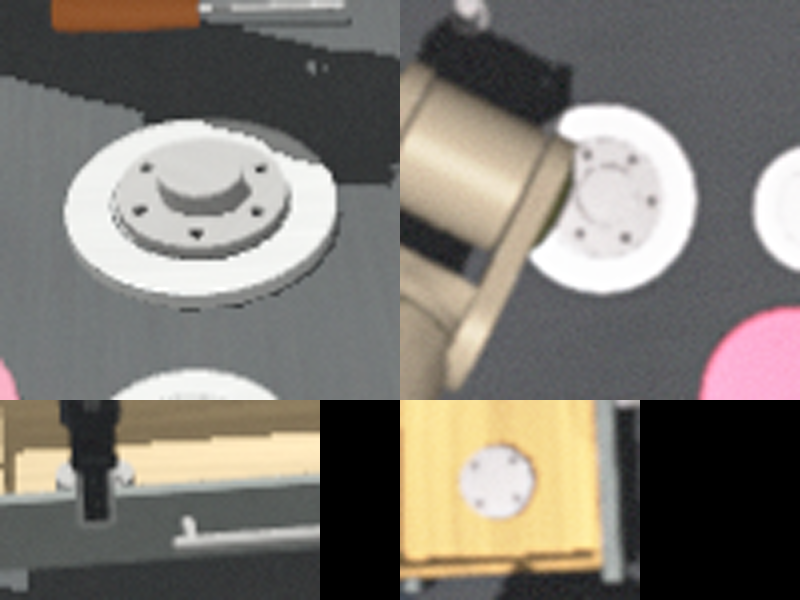

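The flange lies flat and centred on the plate: bolt-hole centre at side (250.2,287.6), and evenly inside the ring in the top view. The cap is in the drawer at top (224,240).

```bash
python3 - <<'E'
from h import *
a=snap('side');b=snap('top')
print('flange side',onz(a,[(250.2,287.6)],.022),'top',onz(b,[(293+(217.5)/4,190+(197)/4)],.022))
print('cap side',onz(a,[(243.8,182.6)],.098),tri(a,(243.8,182.6),b,(223.6,240.0)))
plan((.405,.181,.16),1.605)
E
```

```text
flange side [[ 0.4109339  -0.22217907  0.022     ]] top [[ 0.40535217 -0.23206417  0.022     ]]
cap side [[0.41097591 0.18099981 0.098     ]] (array([0.40825628, 0.18181211, 0.09739418]), np.float64(0.005461480993567203))
t 13.55 eef [ 0.4059 -0.089   0.2045] F [0.6 0.  0.3] w 6.61 j6 -2.11 -> lin [-0.88 26.99  4.43] spin 0.002 tilt [-0.    -0.001 -1.   ]
```

The two views give a consistent cap-minus-flange offset in x (−0.1123 and −0.1129). Gripping the cap at TCP x = 0.522 − 0.1125 = 0.4095 therefore repeats the flange's in-hand offset, and the cap can be placed at the flange's release pose.

{"api": "step_arm", "payload": {
  "steps": [
    {"hand":7.5,"linear":[-0.2,4.5,0],"spin":0},
    {"hand":7.5,"linear":[-0.4,9,0],"spin":0},
    {"hand":7.5,"linear":[-0.7,13.5,0],"spin":0},
    {"hand":7.5,"linear":[-0.9,18,0],"spin":0},
    {"hand":7.5,"linear":[-1.1,22,0],"spin":0},
    {"hand":7.5,"linear":[-1.3,25.5,0],"spin":0},
    {"hand":7.5,"linear":[-1.3,26.9,1],"spin":0},
    {"hand":7.5,"linear":[-1.3,26.9,4],"spin":0},
    {"hand":7.5,"linear":[-1.3,26.9,4],"spin":0}
  ]
}}

```text
time: 14.45
eef_pos: [0.4085, 0.1792, 0.1615]
orientation: [-0.017, 1.0, -0.001, -0.003]
contact_force: [-0.3, -0.8, -0.1]
grip_width: 0.88
grip_force: 0.0
```

```bash
python3 -c "
from h import *
plan((.4095,.180,.090),1.605)"
```

```text
t 14.45 eef [0.4085 0.1792 0.1615] F [-0.3 -0.8 -0.1] w 7.51 j6 -1.45 -> lin [-0.14  0.08  7.15] spin -0.001 tilt [ 0.006 -0.001 -1.   ]
```

{"api": "step_arm", "payload": {
  "steps": [
    {"hand":7.5,"linear":[0,0,2.5],"spin":0},
    {"hand":7.5,"linear":[0,0,4.5],"spin":0},
    {"hand":7.5,"linear":[0,0,6],"spin":0},
    {"hand":7.5,"linear":[0,0,7],"spin":0},
    {"hand":7.5,"linear":[0,0,7],"spin":0}
  ]
}}

```text
time: 14.95
eef_pos: [0.4098, 0.1793, 0.094]
orientation: [-0.016, 1.0, -0.0, -0.001]
contact_force: [0.1, -0.3, 0.5]
grip_width: 0.88
grip_force: 0.0
```

```bash
python3 -c "
from h import *
plan((.4095,.180,.090),1.605)"
```

```text
t 14.95 eef [0.4098 0.1793 0.094 ] F [ 0.1 -0.3  0.5] w 7.51 j6 -1.45 -> lin [0.02 0.07 0.4 ] spin -0.001 tilt [ 0.001 -0.    -1.   ]
```

{"api": "step_arm", "payload": {
  "steps": [
    {"hand":7.5,"linear":[0,0,0.5],"spin":0},
    {"hand":6.5,"linear":[0,0,0.5],"spin":0},
    {"hand":5,"linear":[0,0,0.5],"spin":0},
    {"hand":4.5,"linear":[0,0,0.5],"spin":0},
    {"hand":4.5,"linear":[0,0,0.5],"spin":0},
    {"hand":4.5,"linear":[0,0,0.5],"spin":0}
  ],
  "grip_force": 50
}}

```text
time: 15.55
eef_pos: [0.41, 0.1802, 0.0906]
orientation: [-0.017, 1.0, 0.0, 0.001]
contact_force: [-3.9, -0.4, 8.9]
grip_width: 0.663
grip_force: 51.0
```

{"api": "step_arm", "payload": {
  "steps": [
    {"hand":4.5,"linear":[0,0,-0.5],"spin":0},
    {"hand":4.5,"linear":[0,0,-1.5],"spin":0},
    {"hand":4.5,"linear":[0,0,-3.5],"spin":0},
    {"hand":4.5,"linear":[0,0,-6],"spin":0},
    {"hand":4.5,"linear":[0,0,-9],"spin":0},
    {"hand":4.5,"linear":[0,0,-11],"spin":0},
    {"hand":4.5,"linear":[0,0,-11],"spin":0}
  ]
}}

```text
time: 16.25
eef_pos: [0.4106, 0.1802, 0.2021]
orientation: [-0.017, 1.0, 0.0, 0.003]
contact_force: [0.7, -0.7, -2.2]
grip_width: 0.662
grip_force: 53.6
```

```bash
python3 -c "
from h import *
plan((.4103,-.2193,.20),1.605);print(get_obs()['grip_force'])"
```

```text
t 16.25 eef [0.4106 0.1802 0.2021] F [ 0.7 -0.7 -2.2] w 5.65 j6 -1.45 -> lin [  1.41 -39.93   0.17] spin 0.0 tilt [-0.006  0.001 -1.   ]
53.557507395744324
```

{"api": "step_arm", "payload": {
  "steps": [
    {"hand":4.5,"linear":[0,-1,0],"spin":0},
    {"hand":4.5,"linear":[0.1,-3,0],"spin":0},
    {"hand":4.5,"linear":[0.2,-6.5,0],"spin":0},
    {"hand":4.5,"linear":[0.4,-10.5,0],"spin":0},
    {"hand":4.5,"linear":[0.5,-15,0],"spin":0},
    {"hand":4.5,"linear":[0.7,-19.5,0],"spin":0},
    {"hand":4.5,"linear":[0.8,-24,0],"spin":0},
    {"hand":4.5,"linear":[1,-28.5,0],"spin":0},
    {"hand":4.5,"linear":[1.2,-33,0],"spin":0},
    {"hand":4.5,"linear":[1.3,-37,0],"spin":0},
    {"hand":4.5,"linear":[1.4,-39.3,0],"spin":0},
    {"hand":4.5,"linear":[1.4,-39.9,0],"spin":0}
  ]
}}

```text
time: 17.45
eef_pos: [0.408, -0.2213, 0.1977]
orientation: [-0.016, 1.0, 0.001, -0.001]
contact_force: [0.5, -0.4, -2.3]
grip_width: 0.658
grip_force: 53.7
```

{"api": "step_arm", "payload": {
  "steps": [
    {"hand":4.5,"linear":[0,0,1.5],"spin":0},
    {"hand":4.5,"linear":[0,0,4],"spin":0},
    {"hand":4.5,"linear":[0,0,7],"spin":0},
    {"hand":4.5,"linear":[0,0,9.5],"spin":0},
    {"hand":4.5,"linear":[0,0,11],"spin":0},
    {"hand":4.5,"linear":[0,0,12],"spin":0},
    {"hand":4.5,"linear":[0,0,12],"spin":0}
  ]
}}

```text
time: 18.15
eef_pos: [0.4084, -0.2183, 0.078]
orientation: [-0.017, 1.0, 0.001, -0.001]
contact_force: [0.6, 0.4, -1.5]
grip_width: 0.661
grip_force: 53.7
```

```bash
python3 - <<'E'
from h import *
plan((.4108,-.2193,.053),1.605)
a=snap('side')
cv2.imwrite('pics/c8.png',cv2.resize(a['color'][230:330,200:300],None,fx=6,fy=6,interpolation=cv2.INTER_CUBIC)[...,::-1])
E
```

```text
t 18.15 eef [ 0.4084 -0.2183  0.078 ] F [ 0.6  0.4 -1.5] w 5.64 j6 -2.35 -> lin [-0.24 -0.12  2.5 ] spin 0.0 tilt [ 0.002  0.002 -1.   ]
```

View pics/c8.png

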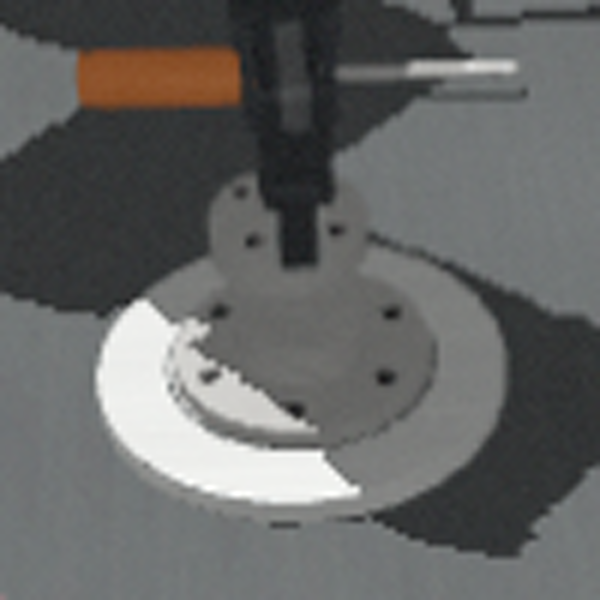

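The cap is held level. In this view its centre is at (289.5,211), about 11 crop px (≈4 mm) left of the flange centre at x = 301, so I'll correct x by 3.4 mm and lower.

{"api": "step_arm", "payload": {
  "steps": [
    {"hand":4.5,"linear":[-0.34,-0.1,0.7],"spin":0},
    {"hand":4.5,"linear":[-0.34,-0.1,1.5],"spin":0},
    {"hand":4.5,"linear":[-0.34,-0.1,2.2],"spin":0},
    {"hand":4.5,"linear":[-0.34,-0.1,2.5],"spin":0},
    {"hand":4.5,"linear":[-0.34,-0.1,2.6],"spin":0},
    {"hand":4.5,"linear":[-0.34,-0.1,2.6],"spin":0}
  ]
}}

```text
time: 18.8
eef_pos: [0.4126, -0.2201, 0.0533]
orientation: [-0.017, 1.0, 0.0, -0.0]
contact_force: [-0.1, -0.2, -1.7]
grip_width: 0.659
grip_force: 53.7
```

{"api": "step_arm", "payload": {
  "steps": [
    {"hand":4.5,"linear":[0,0,0.1],"spin":0},
    {"hand":4.5,"linear":[0,0,0.25],"spin":0},
    {"hand":4.5,"linear":[0,0,0.25],"spin":0}
  ]
}}

```text
time: 19.1
eef_pos: [0.4126, -0.2201, 0.0507]
orientation: [-0.017, 1.0, 0.0, -0.0]
contact_force: [0.4, 0.7, -1.6]
grip_width: 0.666
grip_force: 53.7
```

{"api": "step_arm", "payload": {
  "steps": [
    {"hand":4.5,"linear":[0,0,0.1],"spin":0},
    {"hand":4.5,"linear":[0,0,0.2],"spin":0},
    {"hand":4.5,"linear":[0,0,0.2],"spin":0}
  ]
}}

```text
time: 19.4
eef_pos: [0.4127, -0.2201, 0.0488]
orientation: [-0.017, 1.0, -0.0, 0.0]
contact_force: [0.3, -0.2, -2.0]
grip_width: 0.657
grip_force: 53.8
```

{"api": "step_arm", "payload": {
  "steps": [
    {"hand":4.5,"linear":[0,0,0.1],"spin":0},
    {"hand":4.5,"linear":[0,0,0.2],"spin":0},
    {"hand":4.5,"linear":[0,0,0.2],"spin":0}
  ]
}}

```text
time: 19.7
eef_pos: [0.4128, -0.2202, 0.0485]
orientation: [-0.017, 1.0, -0.0, 0.0]
contact_force: [-6.7, 5.0, 23.4]
grip_width: 0.662
grip_force: 57.3
```

Contact at the expected height. Unload, release, lift and swing away.

{"api": "step_arm", "payload": {
  "steps": [
    {"hand":4.5,"linear":[0,0,-0.17],"spin":0},
    {"hand":4.5,"linear":[0,0,-0.17],"spin":0},
    {"hand":6.2,"linear":[0,0,-0.17],"spin":0},
    {"hand":7.5,"linear":[0,0,-0.17],"spin":0},
    {"hand":7.5,"linear":[0,0,-0.17],"spin":0},
    {"hand":7.5,"linear":[0,0,-2],"spin":0},
    {"hand":7.5,"linear":[0,0,-6],"spin":0},
    {"hand":7.5,"linear":[0,0,-10.5],"spin":0},
    {"hand":7.5,"linear":[0,0,-15],"spin":0},
    {"hand":7.5,"linear":[0,4.5,-17],"spin":0},
    {"hand":7.5,"linear":[0,9,-17],"spin":0},
    {"hand":7.5,"linear":[0,13.5,-17],"spin":0}
  ]
}}

```text
time: 20.9
eef_pos: [0.4078, -0.0839, 0.2173]
orientation: [-0.017, 1.0, -0.0, 0.001]
contact_force: [0.9, 0.9, -0.1]
grip_width: 0.878
grip_force: 0.0
```

```bash
python3 - <<'E'
from h import *
a=snap('side');b=snap('top')
def f(s,x,k):return cv2.resize(s['color'][x[1]:x[3],x[0]:x[2]],None,fx=k,fy=k,interpolation=cv2.INTER_CUBIC)
im=np.zeros((600,800,3),np.uint8)
im[:400,:400]=f(a,(200,240,300,340),4);im[:400,400:]=f(b,(293,190,393,290),4);im[400:,:400]=f(a,(200,120,400,220),2);im[400:,400:]=f(b,(180,150,380,250),2)
cv2.imwrite('pics/c9.png',im[...,::-1])
E
```

```text
(no output)
```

View pics/c9.png

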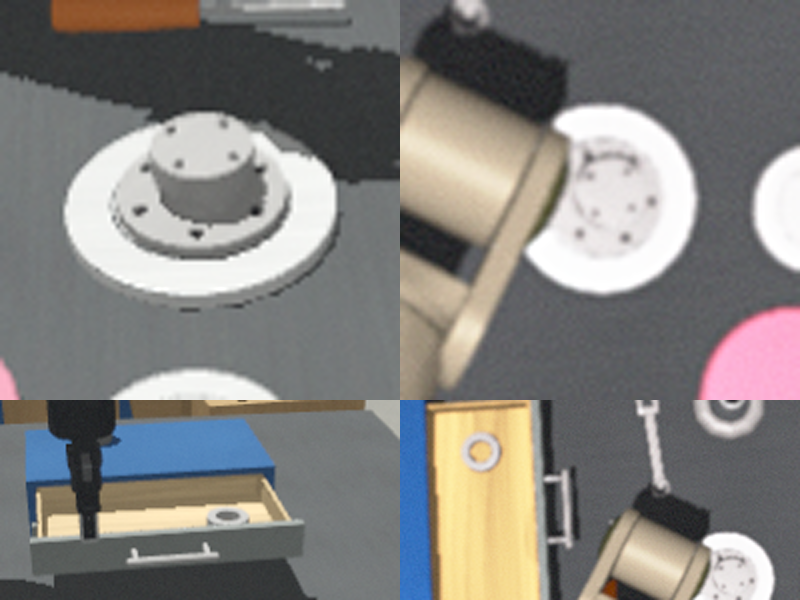

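The cap sits flat on the boss with its dot centre at side (250.5,275.9), and the ring is in the open drawer at top (220,176). One numeric check, then I'll hand in.

```bash
python3 - <<'E'
from h import *
a=snap('side')
c=onz(a,[(250.5,275.9)],.056)[0];f=onz(a,[(250.2,287.6)],.022)[0];print(c,f)
if np.linalg.norm((c-f)[:2])<.006: print(job.job_done())
E
```

```text
[ 0.41303391 -0.2222137   0.056     ] [ 0.4109339  -0.22217907  0.022     ]
the job is handed in; nothing more can be done
None
```

The job is handed in, verdict not shown: the top drawer is out at its stop, the flange lies boss up on the large white plate (within about 4 mm of centre), the plain disc sits flat on the boss about 2 mm off its axis, and the ring is still in the drawer.

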